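# Load the leaf marking jig and hold it shut on its pin

### The arm

A 6-joint arm with a two-finger parallel gripper is mounted at the origin on a cart in front of the work surface, level with it; the furniture and walls round the work are solid. World frame = base frame: x ahead of the robot, y to its left, z up, the work surface at z = 0. Lengths are in mm, angles in rad, forces in N, time in s.
With the tool pointing down it reaches from about 275 to 1000 mm from the base axis. Payload 8.4 kg.
Tool frame: the origin (TCP) lies at the very end of the fingers, on their centre line; the grasp point (between the pads) lies 19 mm behind it (r.tcp_to_grasp is the distance from the TCP to the grasp point, in mm); z points along the fingers, y is the line along which they close (so a half turn about z gives the same grasp; the last joint's range is limited). The gripper opens to 85 mm and grips with 20 to 120 N. Pads are 22 mm wide; open, the fingers measure 114 mm over their backs; the gripper's body (76 mm by 85 mm) begins 54 mm behind the grasp point. The pads swing forward as they close: fully open they stand 13 mm farther back than shut.
Start: joints at [1.165, 0.353, 1.633, -0, 1.155, -0.002], TCP at [245.571, 574.737, 231.281] pointing down, gripper open.
Joint ranges: [-2.63, 2.63], [-0.92, 2.1], [0.06, 2.66], [-1.3, 4.44], [0, 2.69], [-3.02, 3.02]. Speed limits (rad/s): [2.22, 2.22, 2.79, 3.14, 3.14, 3.14].

### API

Orientations are given as [roll, pitch, yaw] about the fixed x, y, z axes, in that order (R = Rz(yaw) Ry(pitch) Rx(roll)).
In Python, from rig import r gives the robot as it stands. The module is installed in compiled form; this text tells all that it offers.
- The arm moves only by the tool play_rows, never from a script. Its argument "rows" is a list of rows, each an object with "dp": the shift along the tool's x, y, z in units of 40 mm (1.0 is 40 mm), a list of three; "turn": the turn, a rotation vector about the tool's x, y, z in units of 6 degrees (1.0 is 6 degrees), a list of three; "fingers": the closure, from 0 (fully open) to 1 (shut). In form: [{"dp": [tx, ty, tz], "turn": [wx, wy, wz], "fingers": fingers}, ...]. A call has 1 to 5 rows; each row shifts and turns the commanded pose from where the row before left it, along the tool's axes as they then stand; what a row does not reach is not made up. A row lasts 1/12 s, in which the tool goes at most 41.7 mm and 7.16 degrees, less where a joint would pass 70% of its speed; a pose out of reach is approached as far as the arm can. A call is refused whole if a number of a shift passes 1 or a number of a turn 1, either way. A call with a gripper value outside its range is refused whole. The fingers move at their own pace and stop on an object; "force" is the grip in N (left out, the last holds). Time passes only in rows, so rows that do not move let the fingers close. It gives the time, the measured TCP pose, the force, the opening and the grip force at its end, in the units of the state.
- r.sense(): the state, without advancing time (a new reading comes with each control period).
- r.grab_frame(name): name is "scene" or "top" or "wrist"; returns a dict with "pixels" (480x640x3 uint8, red, green, blue), "fx", "fy", "cx", "cy" (pixels), "dist" ([k1, k2, p1, p2, k3] as OpenCV has them; the pictures are not rectified), "pose" (4x4, takes a point from camera to world coordinates). Camera axes: x right, y down, z forward; pixel columns grow to the right and rows downward; lengths in mm; the calibration is good to about 2 mm. A picture is of the moment at which its call begins. There is no depth.
- r.sign_off(): hands the job in; it is judged then, once.
The state is a dict: "clock": time; "qpos": joint angles; "qvel": joint speeds; "joint_efforts": joint torques, N m; "eef_pos": TCP position; "tcp_rot": TCP orientation; "contact_force": force on the tool from outside, world axes, zero at the start; "wrist_torque": the same for the moment, N m; "opening": opening from 0.0 (shut) to 1.0 (fully open); "grasp_force": force on a finger pad.
Only numpy, scipy, OpenCV 4.12 (cv2) and the standard library are available. Lean on these libraries where they do the work, as an engineer would, in place of code of your own. Each camera call takes 0.05 s, during which the arm holds its last target. There are 200 camera calls.

### The job

Load the marking jig: lower the cover plate over the two locating pins of the nest, its larger hole on the thicker pin, until it lies flush, then swing the hinged leaf down onto it. Take the knobbed locating pin from the tool block, push it down through the hole in the leaf into the bush below until its shoulder presses the leaf fully shut against the sprung pad, and finish holding it pressed down like that, gripper still on the knob, so that I can mark through the guide bushes. Leave the punch, the marker and the other tools where they are.

Things in the scene. Friction and masses are not known exactly. Their poses are not given: they have to be found in the camera images.
- jig: leaf marking jig bolted to the bench: steel base, x -64 to +70 mm, 84 mm wide, 18 mm high. Origin on the bench under the nest's centre, z up, +x to the hinge, -x to the free end. Hinge cheeks at x 54 mm rise to z 59 mm. A rest pillar (x -63 to -37 mm, 30 mm wide) rises to z 42 mm
- nest (a point): centre of the top of the nest, a 62 x 30 mm raised pad, 24 mm above the bench: the centre of the plate's underside belongs here; axes as the jig. Two upright bullet-nosed locating pins rise 16 mm above it: the thick one (10 mm diameter) at x = +21 mm, the thin one (7 mm) at x = -21 mm
- bush (a point): mouth of the 12 mm hole in the rest pillar, 42 mm above the bench, at x = -50 mm of the jig; the hole goes straight down to the bench. The pillar's top is also the stop of the leaf
- leaf (a joint): leaf angle: 0 = fully shut on the pillar; 1.7 to 1.85 at the start = standing open, leaning back; stop at 2.1. Turns easily; the 0.3 kg leaf falls shut by itself once well past upright. With the plate in the nest a sprung pad in the leaf meets it and keeps the leaf ajar at about 0.06 rad; about 6 N down at its hole shuts it, and it springs back when let go
- leaf_hinge (a point): middle of the leaf's hinge axis (parallel to the jig's y), 47 mm above the bench, 54 mm behind the nest's centre. The aluminium leaf is 10 mm thick and 56 mm wide; its mid-plane contains the axis
- leaf_hole (a point): mouth, in the leaf's upper face, of the 12 mm through hole for the locating pin, 104 mm from the hinge axis; lies over the bush when the leaf is shut. Its z is the normal of the leaf's upper face
- tongue (a point): grip point in the middle of the leaf's tongue, 142 mm from the hinge axis (24 mm wide, 10 mm thick, ends 17 mm further out). When shut it sticks out beyond the base, 47 mm above the bench. Its y runs along the hinge axis: pinched across its 24 mm width from above, it turns between the finger pads as the leaf swings
- cover_plate: loose steel cover plate lying flat on the bench, 64 x 42 x 10 mm, 0.19 kg (varies), with two through holes: 12 mm at its x = +21 mm and 9 mm at its x = -21 mm. Origin at the centre of its underside, x along its length towards the larger hole, z up
- tool_block: fixed plain metal block, 92 x 36 mm, 45 mm high, with three 12 mm through holes in a row along its x, at -30, 0 and +30 mm; the pin and the punch stand in the two outer ones, in either order. Origin at the centre of its underside
- lock_pin: loose locating pin, 0.09 kg, upright in an outer hole of the tool block: bullet-nosed shank, 10 mm diameter, 42 mm long (nose taper 7 mm), shoulder 24 mm diameter, 5 mm thick, then a knurled knob 22 mm diameter, 34 mm long; 81 mm in all. Origin at the nose's tip (3 mm above the bench at the start), z up to the knob. Home in the shut jig, its tip is 10 mm above the bench
- punch: loose transfer punch, a plain dark rod 10 mm in diameter and 94 mm long without knob or shoulder, standing in the other outer hole of the tool block; not needed, leave it. Origin at its lower tip
- marker: paint marker, 15 x 124 x 15 mm, lying on the bench; leave it
- spanner_13: combination spanner, 27 x 170 x 10 mm, lying on the bench behind the jig; leave it
- feeler_gauge: folded feeler gauge, 16 x 98 x 14 mm, lying on the green mat; leave it
- hex_keys: hexagon key set in its holder, 34 x 151 x 28 mm, lying on the bench; leave it

How it is judged (in metres and radians):
On the way, in this order (a step that is already met when the one before it is completed fails the run):
1. the plate lies flush on the nest over both pins (distance between cover_plate and nest below 0.003 m and z of cover_plate in the frame of nest below 0.0015 m and angle between cover_plate's own z axis and vertical below 0.04 rad), for 0.3 s.
2. the leaf is down on the plate (value of joint leaf below 0.1 rad and distance between cover_plate and nest below 0.003 m), for 0.2 s.
3. the pin is through the leaf and in the bush (horizontal distance between lock_pin and bush below 0.003 m and z of lock_pin in the frame of bush below -0.012 m).
At the end, for the whole second after the job is handed in: Plate flush in the nest (within 3 mm, under 1.5 mm above the pad, level to 0.04 rad); leaf shut within 0.02 rad; pin upright (0.06 rad) in the bush, within 3 mm of its axis, tip at least 28.5 mm below the mouth, bearing on the jig with over 3 N, the fingers still on it (all of step 1 and value of joint leaf below 0.02 rad and horizontal distance between lock_pin and bush below 0.003 m and z of lock_pin in the frame of bush below -0.0285 m and angle between lock_pin's own z axis and vertical below 0.06 rad and contact force between the fingers and lock_pin above 1 N and contact force between lock_pin and jig above 3 N); the arm keeps its last pose, push and grip.
It fails at once if the punch, marker, 13 mm spanner, feeler gauge or hex keys were moved by more than 20 mm (distance of any of punch, marker, spanner_13, feeler_gauge, hex_keys from where it was at the start of the episode above 0.02 m).
It also fails if it takes over 72 s, if anything falls off the work surface, if the arm or the gripper's body presses on something with over 40 N, if the wrist force passes 120 N, or if a joint passes its speed limit or range.

## Working session

There is one attempt and no reset: what is moved stays moved. The work goes in short steps, Python scripts to look and compute and a tool call to move; the robot and the scene stay as the last step left them, time stands still between calls to the robot, and variables do not carry over. Pictures are saved under pics/ and viewed, at most 10 in all, crops included, and the job is handed in when it is done.

Besides the shell and the picture viewer there is one more tool, called in YAML: its name, and indented under it one key for each argument. play_rows: Moves the arm, as the interface text tells. Its arguments: {"type":"object","properties":{"rows":{"type":"array"},"force":{"type":"number"}},"required":["rows"]}

```bash
mkdir -p pics
cat > h.py <<'E'
import numpy as np, cv2, json
from rig import r
def grab(name,fn=None):
    f=r.grab_frame(name); 
    if fn: cv2.imwrite('pics/'+fn,f['pixels'][...,::-1])
    return f
def K(f): return np.array([[f['fx'],0,f['cx']],[0,f['fy'],f['cy']],[0,0,1.]])
def ray(f,uv):
    p=cv2.undistortPoints(np.array(uv,float).reshape(-1,1,2),K(f),np.array(f['dist'],float)).reshape(-1,2)
    P=np.array(f['pose']); d=np.c_[p,np.ones(len(p))]@P[:3,:3].T
    return P[:3,3],d
def plane(f,uv,z):
    o,d=ray(f,uv); return o+d*((z-o[2])/d[:,2])[:,None]
def proj(f,X):
    P=np.linalg.inv(np.array(f['pose'])); 
    return cv2.projectPoints(np.array(X,float).reshape(-1,3),cv2.Rodrigues(P[:3,:3])[0],P[:3,3],K(f),np.array(f['dist'],float))[0].reshape(-1,2)
def tri(obs):
    A=np.zeros((3,3));b=np.zeros(3)
    for f,uv in obs:
        o,d=ray(f,[uv]);d=d[0]/np.linalg.norm(d[0]);M=np.eye(3)-np.outer(d,d);A+=M;b+=M@o
    return np.linalg.solve(A,b)
E
python3 - <<'E'
from h import *
import pickle
fs={}
for n in('scene','top','wrist'):
    fs[n]=grab(n,n+'0.png'); print(n,np.round(fs[n]['pose'],2).tolist(),fs[n]['fx'])
pickle.dump(fs,open('f0.pkl','wb'))
print(r.sense())
E
```

```text
scene [[0.78, -0.46, 0.42, 210.63], [-0.62, -0.57, 0.54, -138.31], [-0.01, -0.68, -0.73, 699.76], [0.0, 0.0, 0.0, 1.0]] 474.0024431010881
top [[0.01, -1.0, 0.1, 459.34], [-1.0, -0.01, -0.0, 324.26], [0.0, -0.1, -1.0, 1256.47], [0.0, 0.0, 0.0, 1.0]] 601.8585759468307
wrist [[0.39, 0.87, 0.3, 169.85], [0.92, -0.37, -0.13, 607.5], [-0.0, 0.32, -0.95, 373.13], [0.0, 0.0, 0.0, 1.0]] 356.6707859701578
{'clock': 0.15, 'qpos': array([ 1.16458005e+00,  3.53500937e-01,  1.63393935e+00, -4.11123569e-05,
        1.15522749e+00, -2.38400934e-03]), 'qvel': array([ 0.00113185, -0.0018633 , -0.00266448, -0.00013074, -0.00100786,
       -0.0005399 ]), 'joint_efforts': array([ 4.91303726e-04, -6.05639505e+01, -3.42335916e+01, -5.07199957e-05,
        6.21746745e-03,  3.73310876e-07]), 'eef_pos': array([245.45111545, 574.39418001, 230.73698008]), 'tcp_rot': array([-3.14051744e+00,  3.50320756e-05,  2.73777702e+00]), 'contact_force': array([ 0.9294325 , -0.40299683, -0.7155243 ]), 'wrist_torque': array([ 0.01046137,  0.01343425, -0.01274413]), 'grasp_force': 0.0, 'opening': 1.0037940066899687}
```

View pics/top0.png

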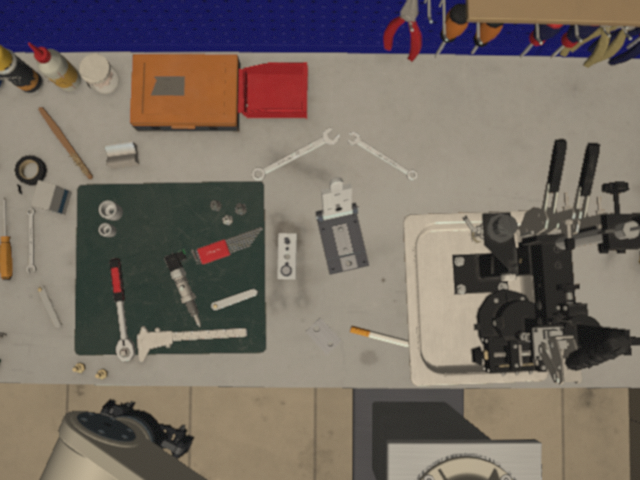

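View pics/scene0.png

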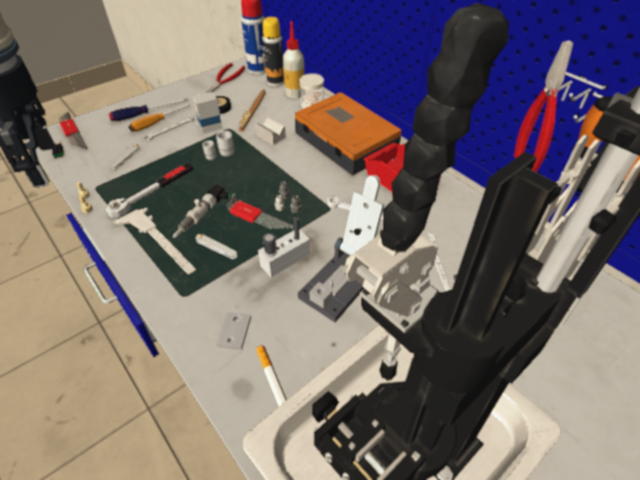

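The top view shows the jig at about (343,238) with the leaf open at (338,200), and the tool block at (287,257). The scene view shows the cover plate near (235,330), with the pin and punch in the block at (285,245). I'll enlarge these areas and compute rough positions.

Run:
```python
from h import *
import pickle
fs=pickle.load(open('f0.pkl','rb'))
t=fs['top']['pixels'][165:365,255:405]; s=fs['scene']['pixels'][165:365,190:390]
a=cv2.resize(t,(450,600),interpolation=cv2.INTER_CUBIC); b=cv2.resize(s,(600,600),interpolation=cv2.INTER_CUBIC)
a=cv2.resize(t,None,fx=2.2,fy=2.2,interpolation=cv2.INTER_CUBIC);b=cv2.resize(s,None,fx=2.2,fy=2.2,interpolation=cv2.INTER_CUBIC)
b=np.clip((b.astype(float)-60)*1.5,0,255).astype(np.uint8)
a=np.clip((a.astype(float)-60)*1.5,0,255).astype(np.uint8)
cv2.imwrite('pics/c0.png',np.hstack([a,b])[...,::-1])
print('plate scene',plane(fs['scene'],[(235,330)],10), proj(fs['top'],plane(fs['scene'],[(235,330)],10)))
f=fs['top']; print('jig',plane(f,[(343,238)],20),'block',plane(f,[(287,257)],45))
```

```text
plate scene [[366.93963109 289.88396248  10.        ]] [[324.24862126 336.42323283]]
jig [[569.02571661 252.78022695  20.        ]] block [[527.38345318 366.93675376  45.        ]]
```

View pics/c0.png

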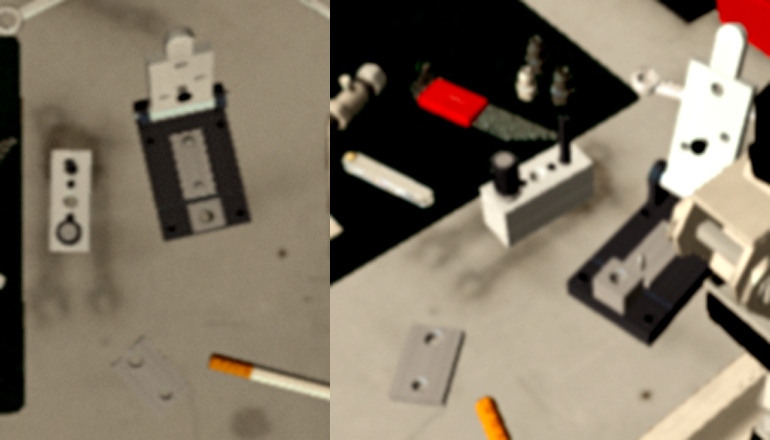

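The enlarged crops show three things:
- The plate centre is near top pixel (323,333), with its long axis at about 0.67 rad.
- The knobbed pin is in the near hole of the block at (286,270). The punch is in the far hole.
- The jig's pillar faces the robot.

I'll move in for a closer look.

play_rows:
  rows:
    - {"dp":[-0.75,-0.47,0],"turn":[0,0,0],"fingers":0}
    - {"dp":[-0.75,-0.47,0],"turn":[0,0,0],"fingers":0}
    - {"dp":[-0.75,-0.47,0],"turn":[0,0,0],"fingers":0}
    - {"dp":[-0.75,-0.47,0],"turn":[0,0,0],"fingers":0}
    - {"dp":[-0.75,-0.47,0],"turn":[0,0,0],"fingers":0}

```text
clock: 0.57
eef_pos: [347.0, 427.9, 231.1]
tcp_rot: [-3.141, -0.0, 2.738]
contact_force: [0.6, 1.4, -0.2]
opening: 1.001
grasp_force: 0.0
```

play_rows:
  rows:
    - {"dp":[-0.75,-0.47,0],"turn":[0,0,0],"fingers":0}
    - {"dp":[-0.75,-0.47,0],"turn":[0,0,0],"fingers":0}
    - {"dp":[-0.75,-0.47,0],"turn":[0,0,0],"fingers":0}
    - {"dp":[-0.75,-0.47,0],"turn":[0,0,0],"fingers":0}
    - {"dp":[0,0,0],"turn":[0,0,-1],"fingers":0}

```text
clock: 0.98
eef_pos: [429.9, 308.7, 231.2]
tcp_rot: [-3.14, 0.001, 2.838]
contact_force: [0.3, 0.9, -0.7]
opening: 1.002
grasp_force: 0.0
```

play_rows:
  rows:
    - {"dp":[0,0,0],"turn":[0,0,-1],"fingers":0}
    - {"dp":[0,0,0],"turn":[0,0,-1],"fingers":0}
    - {"dp":[0,0,0],"turn":[0,0,-1],"fingers":0}
    - {"dp":[0,0,0],"turn":[0,0,-1],"fingers":0}
    - {"dp":[0,0,0],"turn":[0,0,0],"fingers":0}

```text
clock: 1.4
eef_pos: [427.3, 312.8, 231.1]
tcp_rot: [-3.141, -0.0, -3.017]
contact_force: [0.2, 0.4, -0.8]
opening: 0.999
grasp_force: 0.0
```

Run:
```python
from h import *
import pickle
f=grab('wrist','w1.png');pickle.dump(f,open('w1.pkl','wb'));t=grab('top','t1.png');pickle.dump(t,open('t1.pkl','wb'))
s=r.sense();print(s['eef_pos'],s['tcp_rot'],s['qpos'],s['clock'],np.round(f['pose'],2).tolist())
```

```text
[427.28392668 313.00055683 231.15340187] [-3.14147485e+00 -2.29720127e-04 -3.02530059e+00] [ 6.29391124e-01  2.05180670e-01  1.83636865e+00  1.13644133e-05
  1.10030130e+00 -1.05770243e+00] 1.5 [[-0.12, 0.94, 0.32, 345.67], [0.99, 0.12, 0.04, 302.96], [0.0, 0.32, -0.95, 373.63], [0.0, 0.0, 0.0, 1.0]]
```

View pics/w1.png

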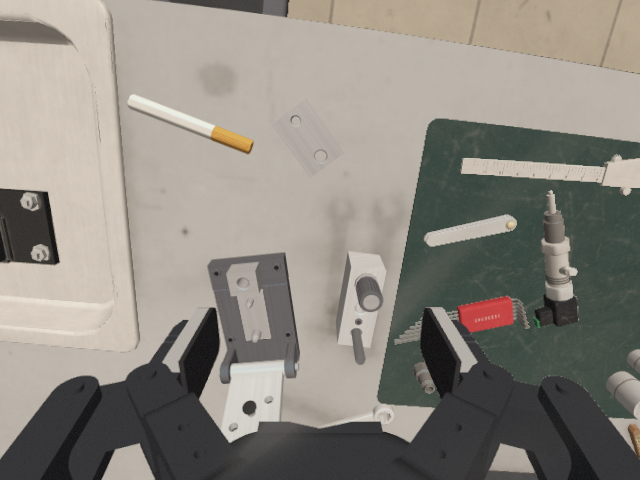

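The wrist view shows the plate with holes at (296,120) and (321,155). It also shows the jig with its pillar hole at (243,283), and the knobbed pin at (371,295). I'll measure the plate, block and jig features.

Run:
```python
from h import *
import pickle
f=pickle.load(open('w1.pkl','rb'));im=f['pixels']
g=cv2.cvtColor(im,cv2.COLOR_RGB2GRAY)
for (u,v) in((296,120),(321,155)):
    c=cv2.resize(g[v-14:v+14,u-14:u+14],None,fx=8,fy=8,interpolation=cv2.INTER_CUBIC)
    print(cv2.HoughCircles(c,cv2.HOUGH_GRADIENT_ALT,1,20,param1=80,param2=0.5,minRadius=20,maxRadius=70))
    cir=cv2.HoughCircles(c,cv2.HOUGH_GRADIENT,1,200,param1=60,param2=10,minRadius=20,maxRadius=70)[0][0]
    uv=((cir[0]+.5)/8-.5+u-14,(cir[1]+.5)/8-.5+v-14); print(uv,cir[2]/8,plane(f,[uv],10))
def st(c): 
    c=c.astype(float); return np.clip((c-c.min())/(np.percentile(c,99)-c.min())*255,0,255).astype(np.uint8)
p=st(cv2.resize(im[90:185,262:352],(360,380),interpolation=cv2.INTER_CUBIC))
j=cv2.resize(im[245:395,200:310],(440,600),interpolation=cv2.INTER_CUBIC)
b=cv2.resize(im[245:300,335:395],(360,220),fx=0,fy=0,interpolation=cv2.INTER_CUBIC)
b=cv2.resize(im[245:300,333:393],(360,220),interpolation=cv2.INTER_CUBIC)
b=cv2.resize(im[242:297,335:395],(360,220),interpolation=cv2.INTER_CUBIC)
# 4x plate, 4x jig
cv2.imwrite('pics/c1.png',np.hstack([np.vstack([p,b]),j])[...,::-1])
```

```text
[[[114.       113.        36.580296]]]
(np.float32(295.125), np.float32(120.5)) 5.7125 [[351.97621671 279.95358883  10.        ]]
[[[108.       125.        57.228897]
  [108.       125.        46.313736]]]
(np.float32(321.0), np.float32(155.625)) 6.15 [[382.18044576 309.14898855  10.        ]]
```

View pics/c1.png

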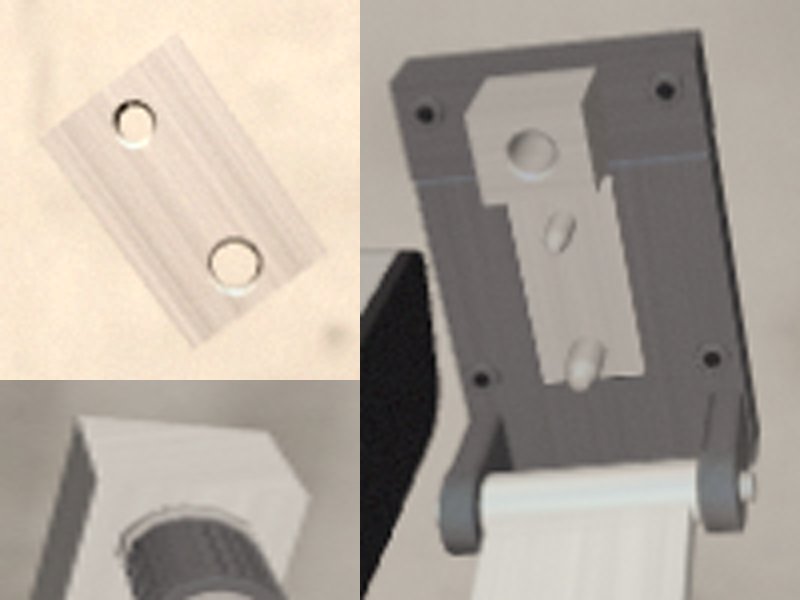

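The crops confirm the larger plate hole is the far one, at (320.9,156.4). On the jig, the pillar hole is at (243,283.5), the thick pin's tip at (255,338.5) and the thin pin's tip at (248.5,305.8).

Run:
```python
from h import *
import pickle
f=pickle.load(open('w1.pkl','rb'))
c=plane(f,[(306.4,98.1),(343.9,152.4),(310.9,176.9),(272.4,123.1)],10);print(c.round(1),c.mean(0).round(1),[np.linalg.norm(c[i]-c[(i+1)%4]).round(1) for i in range(4)])
h=plane(f,[(295.4,120.8),(320.8,156.3)],10);d=h[1]-h[0];print('plate c',h.mean(0),np.linalg.norm(d),np.arctan2(d[1],d[0]))
b=plane(f,[(243,283.4)],42)[0];t=plane(f,[(248.4,305.6)],38)[0];T=plane(f,[(255,338.5)],38)[0]
print('bush',b,'thin',t,'thick',T)
for P,Q in((b,T),(b,t),(t,T)): d=Q-P;print(np.hypot(*d[:2]),np.arctan2(d[1],d[0]))
n=plane(f,[(246.2,341),(271.2,338.2),(237,296.2)],24);print('nest corners',n.round(1),np.linalg.norm(n[0]-n[1]),np.arctan2(*(n[0]-n[2])[[1,0]]))
print('knob',plane(f,[(372,301)],84))
s=r.sense();R=cv2.Rodrigues(np.array([0,0,s['tcp_rot'][2]]))[0];print(s['tcp_rot'])
```

```text
[[330.3 288.5  10. ]
 [376.2 331.4  10. ]
 [404.6 301.6  10. ]
 [357.1 258.2  10. ]] [367.  294.9  10. ] [np.float64(62.9), np.float64(41.2), np.float64(64.3), np.float64(40.5)]
plate c [367.54270317 294.64119565  10.        ] 42.04345235585281 0.7541521254166885
bush [516.7486191  245.19712657  42.        ] thin [544.28990548 251.6393178   38.        ] thick [584.58509558 261.27754093  38.        ]
69.71633429673706 0.23275068113018338
28.284700517596338 0.22977906254831598
41.431843919167555 0.23477934477724927
nest corners [[599.3 249.7  24. ]
 [591.7 278.   24. ]
 [542.5 236.3  24. ]] 29.359447324545616 0.23032494429083986
knob [[498.13811156 370.62329261  84.        ]]
[-3.14147485e+00 -2.29720127e-04 -3.02530059e+00]
```

play_rows:
  rows:
    - {"dp":[0.77,-0.14,0.5],"turn":[0,0,0],"fingers":0}
    - {"dp":[0.77,-0.14,0.5],"turn":[0,0,0],"fingers":0}
    - {"dp":[0,0,0.7],"turn":[0,0,-1],"fingers":0}
    - {"dp":[0,0,0.7],"turn":[0,0,-1],"fingers":0}
    - {"dp":[0,0,0.7],"turn":[0,0,-1],"fingers":0}

```text
clock: 1.92
eef_pos: [367.3, 294.7, 106.7]
tcp_rot: [3.141, 0.002, -2.706]
contact_force: [0.5, 1.1, -0.1]
opening: 1.005
grasp_force: 0.0
```

play_rows:
  rows:
    - {"dp":[0,0,0.7],"turn":[0,0,-1],"fingers":0}
    - {"dp":[0,0,0.6],"turn":[0,0,-1],"fingers":0}
    - {"dp":[0,0,0.4],"turn":[0,0,-1],"fingers":0}
    - {"dp":[0,0,0],"turn":[0,0,-0.08],"fingers":0}
    - {"dp":[0,0,0],"turn":[0,0,0],"fingers":0}

```text
clock: 2.33
eef_pos: [367.1, 294.3, 38.9]
tcp_rot: [3.141, -0.002, -2.39]
contact_force: [-0.3, 0.7, 0.0]
opening: 0.996
grasp_force: 0.0
```

Run:
```python
from h import *
import pickle
f=grab('wrist','w2.png');pickle.dump(f,open('w2.pkl','wb'))
s=r.sense();print(s['eef_pos'],s['tcp_rot'],s['qpos'][5],s['clock'])
a=0.754;c=np.array([367.4,294.8,10]);ex=np.array([np.cos(a),np.sin(a),0]);ey=np.array([-ex[1],ex[0],0])
print(proj(f,[c+21*ex,c-21*ex]))
```

```text
[367.75729075 294.80201686  39.70967459] [ 3.14158123e+00 -3.12737799e-05 -2.39005920e+00] -1.6498022187918842 2.3833
[[320.20668829 316.11015979]
 [320.16385248 244.19410758]]
```

View pics/w2.png

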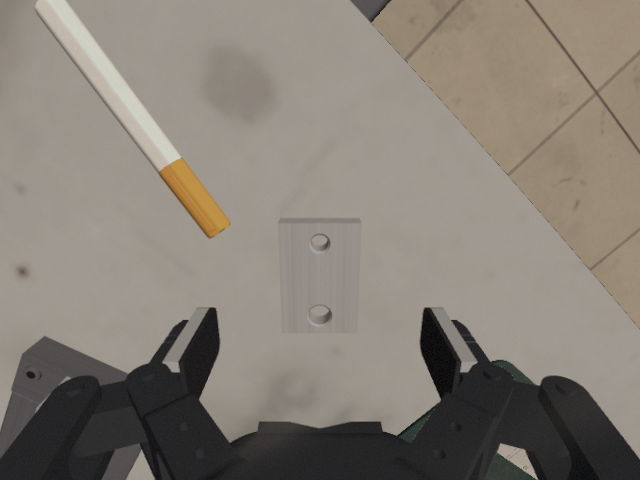

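The plate is centred between the fingers, with its holes at (319.5,242) and (319.5,315), as predicted. I'll descend and grip it.

play_rows:
  rows:
    - {"dp":[0,0,0.5],"turn":[0,0,0],"fingers":0}
    - {"dp":[0,0,0.48],"turn":[0,0,0],"fingers":0}
    - {"dp":[0,0,0],"turn":[0,0,0],"fingers":0.6}
    - {"dp":[0,0,0],"turn":[0,0,0],"fingers":0.8}
    - {"dp":[0,0,0],"turn":[0,0,0],"fingers":0.8}
  force: 60

```text
clock: 2.8
eef_pos: [368.3, 295.1, 1.4]
tcp_rot: [-3.141, 0.002, -2.387]
contact_force: [0.3, 0.7, 0.4]
opening: 0.603
grasp_force: 0.0
```

play_rows:
  rows:
    - {"dp":[0,0,0],"turn":[0,0,0],"fingers":0.8}
    - {"dp":[0,0,0],"turn":[0,0,0],"fingers":0.8}
    - {"dp":[0,0,0],"turn":[0,0,0],"fingers":0.8}
    - {"dp":[0,0,0],"turn":[0,0,0],"fingers":0.8}
    - {"dp":[0,0,0],"turn":[0,0,0],"fingers":0.8}

```text
clock: 3.22
eef_pos: [368.4, 295.3, 1.9]
tcp_rot: [-3.141, 0.002, -2.386]
contact_force: [-1.5, -1.6, 10.2]
opening: 0.468
grasp_force: 59.2
```

play_rows:
  rows:
    - {"dp":[0,0,-0.25],"turn":[0,0,0],"fingers":0.8}
    - {"dp":[0,0,-0.4],"turn":[0,0,1],"fingers":0.8}
    - {"dp":[0,0,-0.4],"turn":[0,0,1],"fingers":0.8}
    - {"dp":[0,0,-0.4],"turn":[0,0,1],"fingers":0.8}
    - {"dp":[0,0,-0.4],"turn":[0,0,1],"fingers":0.8}

```text
clock: 3.63
eef_pos: [367.6, 294.6, 76.0]
tcp_rot: [3.141, 0.001, -2.81]
contact_force: [0.2, 0.5, -1.8]
opening: 0.472
grasp_force: 62.2
```

play_rows:
  rows:
    - {"dp":[0,0,0],"turn":[0,0,1],"fingers":0.8}
    - {"dp":[-0.6,-0.27,0],"turn":[0,0,0],"fingers":0.8}
    - {"dp":[-0.9,-0.41,0],"turn":[0,0,0],"fingers":0.8}
    - {"dp":[-0.9,-0.41,0],"turn":[0,0,0],"fingers":0.8}
    - {"dp":[-0.9,-0.41,0],"turn":[0,0,0],"fingers":0.8}

```text
clock: 4.05
eef_pos: [511.4, 266.3, 75.7]
tcp_rot: [3.141, 0.001, -2.908]
contact_force: [0.8, -0.0, -2.6]
opening: 0.47
grasp_force: 62.2
```

play_rows:
  rows:
    - {"dp":[-0.7,-0.32,0],"turn":[0,0,0],"fingers":0.8}
    - {"dp":[-0.45,-0.2,0],"turn":[0,0,0],"fingers":0.8}
    - {"dp":[0,0,0],"turn":[0,0,0],"fingers":0.8}
    - {"dp":[0,0,0],"turn":[0,0,0],"fingers":0.8}

```text
clock: 4.38
eef_pos: [560.0, 256.6, 74.9]
tcp_rot: [3.141, 0.0, -2.911]
contact_force: [-0.3, 0.4, -2.8]
opening: 0.468
grasp_force: 62.2
```

Run:
```python
from h import *
import pickle
f=grab('wrist','w3.png');pickle.dump(f,open('w3.pkl','wb'));
t=grab('top');pickle.dump(t,open('t3.pkl','wb'))
s=r.sense();print(s['eef_pos'],s['tcp_rot'],s['contact_force'],s['clock'])
cv2.imwrite('pics/c3.png',cv2.resize(f['pixels'][120:420,160:480],(640,600),interpolation=cv2.INTER_CUBIC)[...,::-1])
```

```text
[558.18452026 256.8695062   74.4639822 ] [-3.14150928e+00 -1.09668707e-03 -2.90891464e+00] [ 0.28062292 -0.33604489 -2.24929907] 4.4833
```

View pics/c3.png

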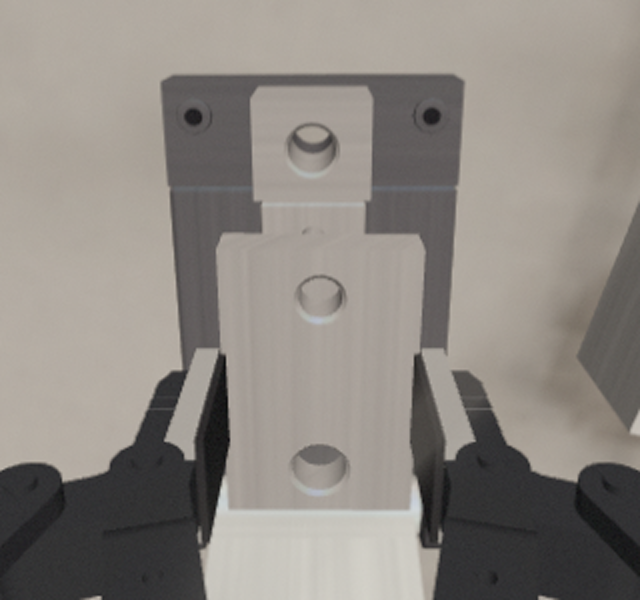

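The plate is held level. Its holes are at full-frame (320.5,269.5) and (320,354), and the bush is at (316.3,194.5).

Run:
```python
from h import *
import pickle
f=pickle.load(open('w3.pkl','rb'))
b=plane(f,[(316.3,194.3)],42)[0]
# corners of base near end (z=18) and pillar top near edge corners z=42 for yaw
e=plane(f,[(160+162/2,120+82/2),(160+463/2,120+80/2)],18);p=plane(f,[(160+252/2,120+92/2),(160+371/2,120+92/2)],42)
for q in(e,p): d=q[0]-q[1];print(q.round(1),np.linalg.norm(d),'yaw',np.arctan2(-d[0],d[1]))
h=plane(f,[(320.5,269.4),(320.1,353.8)],82.6);d=h[1]-h[0];print(h,np.linalg.norm(d),'plate yaw',np.arctan2(d[1],d[0]))
c=h.mean(0);a=.232;n=b+50*np.array([np.cos(a),np.sin(a),0]);print('bush',b,'nest',n,'plate',c,'delta',n-c)
x=np.array([np.cos(-2.909),np.sin(-2.909)]);y=np.array([x[1],-x[0]]);D=(n-c)[:2];print('tool',D@x,D@y)
```

```text
[[512.5 201.2  18. ]
 [492.9 281.8  18. ]] 83.03345208347832 yaw -2.9033561362006393
[[505.9 227.4  42. ]
 [499.3 255.6  42. ]] 28.97347549632391 yaw -2.9099311101963456
[[537.94151271 252.07892908  82.6       ]
 [578.41416375 261.49161788  82.6       ]] 41.552788024803725 plate yaw 0.22850705545080152
bush [516.17978638 244.89804697  42.        ] nest [564.84021102 256.39426692  42.        ] plate [558.17783823 256.78527348  82.6       ] delta [  6.66237279  -0.39100656 -40.6       ]
tool -6.392841335360199 -1.9161620435690876
```

play_rows:
  rows:
    - {"dp":[-0.16,-0.048,0.2],"turn":[0,0,0],"fingers":0.8}
    - {"dp":[0,0,0.25],"turn":[0,0,0],"fingers":0.8}
    - {"dp":[0,0,0.2],"turn":[0,0,0],"fingers":0.8}
    - {"dp":[0,0,0],"turn":[0,0,0],"fingers":0.8}
    - {"dp":[0,0,0],"turn":[0,0,0],"fingers":0.8}

```text
clock: 4.9
eef_pos: [564.9, 256.4, 46.9]
tcp_rot: [-3.141, -0.002, -2.908]
contact_force: [0.2, -0.7, -2.1]
opening: 0.468
grasp_force: 62.2
```

Run:
```python
from h import *
import pickle
f=grab('wrist');pickle.dump(f,open('w4.pkl','wb'))
s=r.sense();print(s['eef_pos'],s['tcp_rot'],s['contact_force'],s['clock'])
cv2.imwrite('pics/c4.png',cv2.resize(f['pixels'][170:370,240:400],(640,800),interpolation=cv2.INTER_CUBIC)[:600,:,::-1] if 0 else cv2.resize(f['pixels'][170:370,240:400],(480,600),interpolation=cv2.INTER_CUBIC)[...,::-1])
```

```text
[565.47315395 256.6132065   47.48350493] [-3.14136453e+00 -1.30116430e-03 -2.90847838e+00] [ 0.16895809  0.5028581  -1.84376334] 4.95
```

View pics/c4.png

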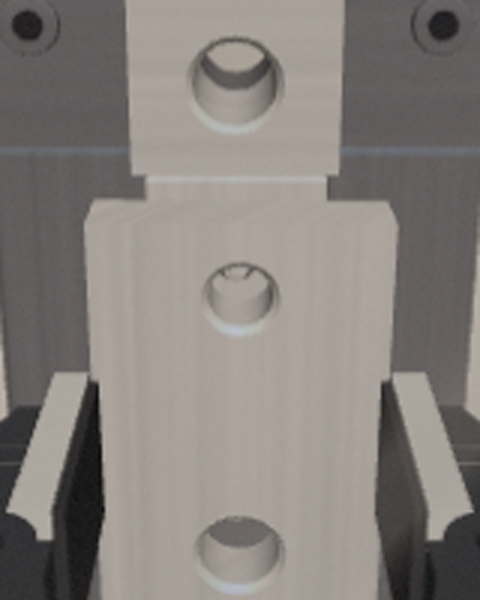

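The thin pin's tip shows inside the small hole, near crop (238,270). The holes are at crop (240,298) and (239,555), and the bush is at (235,86).

Run:
```python
from h import *
import pickle
f=pickle.load(open('w4.pkl','rb'))
P=lambda u,v:((u+.5)/3-.5+240,(v+.5)/3-.5+170)
b=plane(f,[P(235,86)],42)[0];h=plane(f,[P(240.5,298),P(239.5,555)],55.6);d=h[1]-h[0];c=h.mean(0);a=.232
n=b+50*np.array([np.cos(a),np.sin(a),0]);D=(n-c)[:2]
x=np.array([np.cos(-2.909),np.sin(-2.909)]);y=np.array([x[1],-x[0]]);print(b,n,c,np.linalg.norm(d),np.arctan2(d[1],d[0]),'tool',D@x,D@y)
for L,zz in((-21,40),(21,40)):
    print(((proj(f,[n*[1,1,0]+[L*np.cos(a),L*np.sin(a),zz]])[0]-[240,170])*3).round(1))
```

```text
[516.85422018 244.61315182  42.        ] [565.51464483 256.10937178  42.        ] [562.71873772 256.27201572  55.6       ] 41.80983819410206 0.23085906115287264 tool -2.6831294641559684 -0.8027240336605416
[233.9 271.1]
[233.7 508.4]
```

play_rows:
  rows:
    - {"dp":[0,0,0],"turn":[0,0,0],"fingers":0.8}
    - {"dp":[0,0,0],"turn":[0,0,0],"fingers":0.8}

```text
clock: 5.12
eef_pos: [566.2, 256.8, 48.4]
tcp_rot: [3.141, 0.001, -2.909]
contact_force: [0.7, -0.2, -2.5]
opening: 0.466
grasp_force: 62.2
```

Run:
```python
from h import *
import pickle
a=.232
x=np.array([np.cos(-2.909),np.sin(-2.909)]);y=np.array([x[1],-x[0]])
for i in range(4):
    s=r.sense();f=grab('wrist');P=np.array(f['pose'])
    print(s['eef_pos'].round(2),s['tcp_rot'].round(4),s['clock'],P[:3,3].round(2),(P[:3,:3][:,2]).round(4))
    g=cv2.cvtColor(f['pixels'],cv2.COLOR_RGB2GRAY)
    for (u,v) in((318,198),(320,269),(320,355)):
        c=cv2.resize(g[v-22:v+22,u-22:u+22],None,fx=8,fy=8,interpolation=cv2.INTER_CUBIC)
        q=cv2.HoughCircles(c,cv2.HOUGH_GRADIENT,1,300,param1=60,param2=10,minRadius=70,maxRadius=130)
        if q is not None: q=q[0][0];print((u-22+q[0]/8-.44).round(2),(v-22+q[1]/8-.44).round(2),(q[2]/8).round(2))
pickle.dump(f,open('w5.pkl','wb'))
```

```text
[566.24 256.81  48.39] [ 3.1415e+00  5.0000e-04 -2.9086e+00] 5.1167 [486.12 237.94 190.84] [ 0.3145  0.0753 -0.9463]
317.75 194.25 16.17
319.87 270.75 12.14
319.12 357.25 15.9
[566.28 256.8   48.44] [ 3.1415e+00  6.0000e-04 -2.9086e+00] 5.1667 [486.14 237.92 190.88] [ 0.3146  0.0753 -0.9462]
317.5 193.75 14.21
319.75 271.0 13.92
320.0 356.5 14.79
[566.27 256.75  48.42] [ 3.1415e+00  6.0000e-04 -2.9087e+00] 5.2167 [486.14 237.9  190.89] [ 0.3146  0.0753 -0.9462]
317.5 193.87 14.26
319.62 271.37 14.2
319.12 357.0 15.59
[566.28 256.73  48.41] [ 3.1415e+00  6.0000e-04 -2.9087e+00] 5.2667 [486.12 237.88 190.86] [ 0.3145  0.0753 -0.9463]
318.75 193.5 15.35
319.62 270.62 13.61
319.37 357.12 15.74
```

Run:
```python
from h import *
import pickle
f4,f5,f3=[pickle.load(open(k,'rb')) for k in('w4.pkl','w5.pkl','w3.pkl')]
P=lambda u,v:np.array(((u+.5)/3-.5+240,(v+.5)/3-.5+170))
def track(fa,fb,uv,w,m=10):
    u,v=np.round(uv).astype(int);k=4
    A=cv2.resize(fa['pixels'][v-w:v+w,u-w:u+w],None,fx=k,fy=k,interpolation=cv2.INTER_CUBIC)
    B=cv2.resize(fb['pixels'][v-w-m:v+w+m,u-w-m:u+w+m],None,fx=k,fy=k,interpolation=cv2.INTER_CUBIC)
    _,s,_,l=cv2.minMaxLoc(cv2.matchTemplate(B,A,cv2.TM_CCOEFF_NORMED));return uv+np.array(l)/k-m,round(s,3)
a=.232;x=np.array([np.cos(-2.909),np.sin(-2.909)]);y=np.array([x[1],-x[0]])
bu,h1,h2=P(235,86),P(240.5,298),P(239.5,555)
for f in(f3,f4,f5):
    bb,s1=track(f4,f,bu,18,14);a1,s2=track(f4,f,h1,15);a2,s3=track(f4,f,h2,16)
    top=np.array(f['pose'])[2,3]-190.86+48.42+8.1
    b=plane(f,[bb],42)[0];h=plane(f,[a1,a2],top);c=h.mean(0);n=b+50*np.array([np.cos(a),np.sin(a),0]);D=(n-c)[:2]
    print(bb.round(2),a1.round(2),a2.round(2),s1,s2,s3,'bush',b.round(2),'plate',c.round(2),'tool d',(D@x).round(2),(D@y).round(2),'camtoTCP',np.array(f['pose'])[:3,3].round(2))
```

```text
[314.75 196.33] [319.83 269.  ] [319.5  354.67] 0.751 0.957 0.997 bush [517.36 244.38  42.  ] plate [558.13 256.49  83.04] tool d -7.54 -2.42 camtoTCP [479.87 237.87 217.38]
[318.   198.33] [319.83 269.  ] [319.5  354.67] 1.0 1.0 1.0 bush [516.85 244.61  42.  ] plate [562.93 256.32  55.24] tool d -2.47 -0.8 camtoTCP [485.2  237.73 189.58]
[318.   194.58] [319.83 269.  ] [319.5  354.67] 0.988 0.958 0.997 bush [516.9  244.62  42.  ] plate [564.36 256.64  56.52] tool d -1.05 -0.78 camtoTCP [486.12 237.88 190.86]
```

play_rows:
  rows:
    - {"dp":[-0.025,-0.01,0.1],"turn":[0,0,0],"fingers":0.8}
    - {"dp":[0,0,0.1],"turn":[0,0,0],"fingers":0.8}
    - {"dp":[0,0,0.05],"turn":[0,0,0],"fingers":0.8}
    - {"dp":[0,0,0],"turn":[0,0,0],"fingers":0.8}
    - {"dp":[0,0,0],"turn":[0,0,0],"fingers":0.8}
  force: 40

```text
clock: 5.73
eef_pos: [566.9, 256.4, 37.7]
tcp_rot: [-3.141, -0.001, -2.909]
contact_force: [0.0, 0.2, -3.0]
opening: 0.466
grasp_force: 62.3
```

play_rows:
  rows:
    - {"dp":[0,0,0],"turn":[0,0,0],"fingers":0.8}
    - {"dp":[0,0,0],"turn":[0,0,0],"fingers":0.8}

```text
clock: 5.9
eef_pos: [567.2, 256.5, 38.2]
tcp_rot: [3.142, 0.0, -2.909]
contact_force: [-0.6, -0.5, -2.3]
opening: 0.467
grasp_force: 62.3
```

Run:
```python
from h import *
import pickle
f=grab('wrist');pickle.dump(f,open('w6.pkl','wb'))
s=r.sense();print(s['eef_pos'],s['tcp_rot'],s['contact_force'],s['wrist_torque'],s['clock'])
cv2.imwrite('pics/c6.png',cv2.resize(f['pixels'][180:380,270:370],(400,800),interpolation=cv2.INTER_CUBIC)[200:,:,::-1])
```

```text
[567.23002608 256.54805939  38.19534087] [ 3.14154297e+00  2.12354335e-04 -2.90867966e+00] [ 0.43687691 -0.77148622 -2.38069652] [-0.04819464 -0.02394491  0.05691128] 5.95
```

View pics/c6.png

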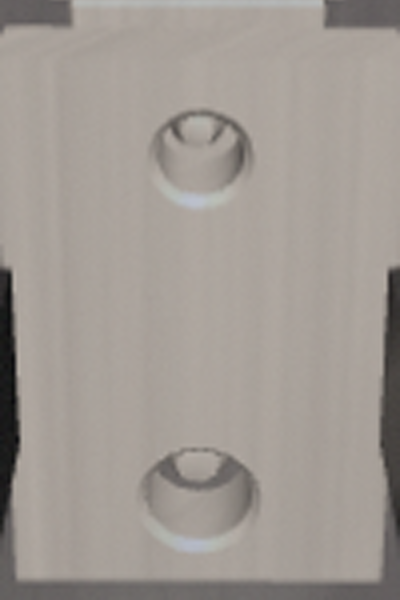

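Both pins' tips now show inside the holes, at crop (200,126) and (198,455), with good sideways alignment. I'll check the lengthwise fit.

Run:
```python
from h import *
import pickle
f=pickle.load(open('w6.pkl','rb'))
px=lambda u,v:((u+.5)/4-.5+270,(v+.5)/4-.5+230)
h=plane(f,[px(200,159),px(200,499)],46.3);print('holes',h.round(2),np.linalg.norm(h[1]-h[0]))
for z in(39,40):
    p=plane(f,[px(200,126),px(198,455)],z);D=(p-h)[:,:2];x=np.array([np.cos(-2.909),np.sin(-2.909)]);y=np.array([x[1],-x[0]]);print(z,(D@x).round(2),(D@y).round(2),np.linalg.norm(p[1]-p[0]))
```

```text
holes [[545.03 251.59  46.3 ]
 [585.62 261.26  46.3 ]] 41.72767960497252
39 [0.63 0.68] [ 0.   -0.23] 41.678411616401554
40 [1.04 1.39] [ 0.   -0.23] 41.38417897201548
```

play_rows:
  rows:
    - {"dp":[0.018,-0.003,0.08],"turn":[0,0,0],"fingers":0.8}
    - {"dp":[0,0,0.08],"turn":[0,0,0],"fingers":0.8}
    - {"dp":[0,0,0],"turn":[0,0,0],"fingers":0.8}
    - {"dp":[0,0,0],"turn":[0,0,0],"fingers":0.8}

```text
clock: 6.28
eef_pos: [566.2, 256.1, 31.3]
tcp_rot: [-3.141, -0.001, -2.909]
contact_force: [0.0, -0.5, -2.3]
opening: 0.466
grasp_force: 62.2
```

play_rows:
  rows:
    - {"dp":[0,0,0.07],"turn":[0,0,0],"fingers":0.8}
    - {"dp":[0,0,0.07],"turn":[0,0,0],"fingers":0.8}
    - {"dp":[0,0,0],"turn":[0,0,0],"fingers":0.8}
    - {"dp":[0,0,0],"turn":[0,0,0],"fingers":0.8}
    - {"dp":[0,0,0],"turn":[0,0,0],"fingers":0.8}

```text
clock: 6.7
eef_pos: [566.5, 256.2, 26.0]
tcp_rot: [3.142, 0.0, -2.909]
contact_force: [0.2, 0.3, -2.3]
opening: 0.469
grasp_force: 62.3
```

play_rows:
  rows:
    - {"dp":[0,0,0.03],"turn":[0,0,0],"fingers":0.8}
    - {"dp":[0,0,0],"turn":[0,0,0],"fingers":0.8}
    - {"dp":[0,0,0],"turn":[0,0,0],"fingers":0.8}

```text
clock: 6.95
eef_pos: [566.6, 256.3, 26.0]
tcp_rot: [3.142, 0.0, -2.909]
contact_force: [-3.1, -1.4, 10.1]
opening: 0.467
grasp_force: 63.6
```

The plate is seated: contact starts at the expected height, about 24 mm. I'll release it and back off upward, then triangulate the open leaf from the earlier views.

play_rows:
  rows:
    - {"dp":[0,0,-0.02],"turn":[0,0,0],"fingers":0.4}
    - {"dp":[0,0,0],"turn":[0,0,0],"fingers":0.3}
    - {"dp":[0,0,0],"turn":[0,0,0],"fingers":0.3}
    - {"dp":[0,0,0],"turn":[0,0,0],"fingers":0.3}
    - {"dp":[0,0,-0.3],"turn":[0,0,0],"fingers":0.3}

```text
clock: 7.37
eef_pos: [565.0, 255.6, 36.0]
tcp_rot: [-3.141, -0.004, -2.909]
contact_force: [0.1, 0.8, -0.4]
opening: 0.702
grasp_force: 0.0
```

play_rows:
  rows:
    - {"dp":[0,0,-0.6],"turn":[0,0,0],"fingers":0.3}
    - {"dp":[0.3,0,-0.9],"turn":[0,0,0],"fingers":0.4}
    - {"dp":[0.3,0,-0.9],"turn":[0,0,0],"fingers":0.5}
    - {"dp":[0.3,0,-0.9],"turn":[0,0,0],"fingers":0.5}
    - {"dp":[0.3,0,-0.9],"turn":[0,0,0],"fingers":0.5}

```text
clock: 7.78
eef_pos: [519.0, 244.8, 208.0]
tcp_rot: [3.142, 0.0, -2.909]
contact_force: [1.1, 0.6, -0.1]
opening: 0.498
grasp_force: 0.0
```

play_rows:
  rows:
    - {"dp":[0.3,0,-0.9],"turn":[0,0,0],"fingers":0.5}
    - {"dp":[0,0,0],"turn":[0,0,0],"fingers":0.5}
    - {"dp":[0,0,0],"turn":[0,0,0],"fingers":0.5}
    - {"dp":[0,0,0],"turn":[0,0,0],"fingers":0.5}

```text
clock: 8.12
eef_pos: [508.0, 242.3, 242.0]
tcp_rot: [3.141, 0.001, -2.909]
contact_force: [-0.4, -0.4, -0.4]
opening: 0.501
grasp_force: 0.0
```

Run:
```python
from h import *
import pickle
fs=pickle.load(open('f0.pkl','rb'));S,T=fs['scene'],fs['top']
f=grab('wrist');pickle.dump(f,open('w7.pkl','wb'))
s=r.sense();print(s['eef_pos'],s['tcp_rot'],s['opening'],s['clock'])
a=.232;e=np.array([np.cos(a),np.sin(a),0]);n=np.array([564.9,256.4,0]);H=n+54*e+[0,0,47]
for nm,ut,us in(('tip',(336.8,182.3),(374,176)),('hole',(338.6,208.6),(357.7,231.4))):
    p=tri([(T,ut),(S,us)]);d=p-H;print(nm,p.round(1),proj(T,p),proj(S,p),'along',d@e,'lat',d@[-e[1],e[0],0],'z',d[2],'r',np.hypot(d@e,d[2]),'theta',np.pi-np.arctan2(d[2],d@e))
print(proj(f,[H+142*(np.sin(t)*np.array([0,0,1])-np.cos(t)*e) for t in(1.7,1.78,1.85)]))
i=f['pixels'];cv2.imwrite('pics/w7.png',cv2.resize(i,(800,600))[...,::-1])
```

```text
[507.69805159 242.15908327 241.0846633 ] [-3.14135748e+00 -9.45616950e-04 -2.90863348e+00] 0.4991342339222041 8.1667
tip [651.9 274.5 204.1] [[336.91425371 182.15793752]] [[373.80110307 176.0276428 ]] along 34.87175127619223 lat -2.377692650835087 z 157.12940652271072 r 160.9524446265042 theta 1.7891869188193161
hole [618.  266.7 103.2] [[338.37516407 208.89933997]] [[358.11389152 231.34680729]] along 0.09081520376927617 lat -2.1786944252179454 z 56.195508243519726 r 56.19558162479261 theta 1.5724123834433545
[[319.59818729 428.98138509]
 [319.56651067 438.28400199]
 [319.53971388 445.10682042]]
```

View pics/w7.png

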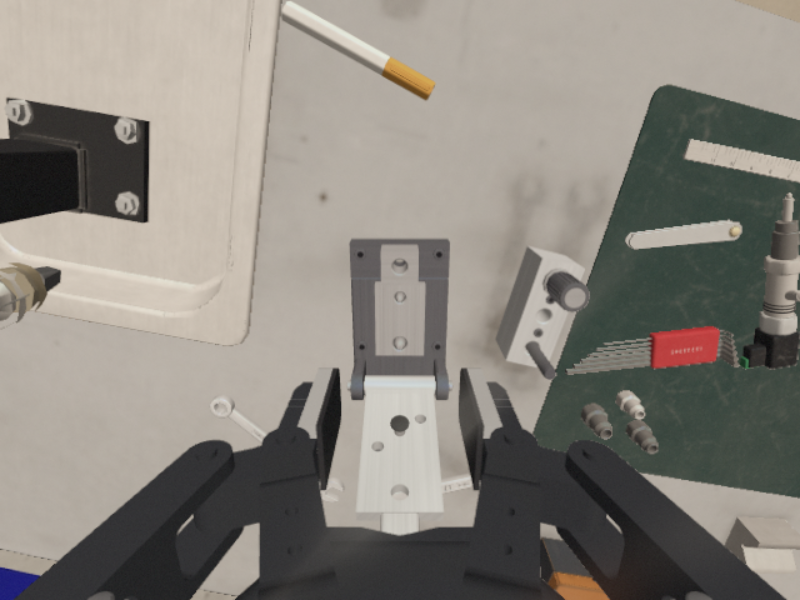

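The plate lies in the nest, with both pins showing through its holes at (400,297) and (400,343). The leaf is open with its hole at (400,492), and the knobbed pin is at (570,290). I'll compute the leaf angle from its hole and shoulder edge.

Run:
```python
from h import *
import pickle
from scipy.optimize import brentq
f=pickle.load(open('w7.pkl','rb'))
a=.232;e=np.array([np.cos(a),np.sin(a),0]);z=np.array([0,0,1.]);n=np.array([564.9,256.4,0]);H=n+54*e+47*z
def pt(R,t,off=5): return H+R*(np.sin(t)*z-np.cos(t)*e)+off*(np.sin(t)*e*1+np.cos(t)*z)
# off +5 = upper face when shut: at t=0 normal=+z; at t=pi/2 normal=+e (faces away); robot-side face is the lower face (off=-5)
for v in(393,394,395):
    print(v,brentq(lambda t:proj(f,pt(104,t,-5))[0,1]-v,1.3,2.1))
for t in(1.7,1.75,1.8,1.85): print(t,[ (R,proj(f,pt(R,t,-5))[0].round(1)) for R in(104,120,125,130)])
```

```text
393 1.8228209803086135
394 1.8355809991989642
395 1.8486450777873844
1.7 [(104, array([319.6, 382.2])), (120, array([319.6, 398.8])), (125, array([319.6, 404.3])), (130, array([319.6, 410. ]))]
1.75 [(104, array([319.6, 386.9])), (120, array([319.6, 404.2])), (125, array([319.6, 410. ])), (130, array([319.6, 415.9]))]
1.8 [(104, array([319.6, 391.2])), (120, array([319.6, 409.1])), (125, array([319.6, 415.1])), (130, array([319.6, 421.3]))]
1.85 [(104, array([319.5, 395.1])), (120, array([319.6, 413.6])), (125, array([319.6, 419.8])), (130, array([319.6, 426.1]))]
```

play_rows:
  rows:
    - {"dp":[-0.6,0,0],"turn":[0,0,0],"fingers":0.5}
    - {"dp":[-0.9,0,0],"turn":[0,0,0],"fingers":0.5}
    - {"dp":[-0.9,0,0],"turn":[0,0,0],"fingers":0.5}
    - {"dp":[-0.8,0.02,0],"turn":[0,0,0],"fingers":0.5}
    - {"dp":[-0.4,0,0],"turn":[0,0,0],"fingers":0.5}

```text
clock: 8.58
eef_pos: [650.7, 276.7, 239.0]
tcp_rot: [-3.141, -0.002, -2.909]
contact_force: [0.3, -0.4, -0.4]
opening: 0.497
grasp_force: 0.0
```

play_rows:
  rows:
    - {"dp":[0,0,0],"turn":[0,0,0],"fingers":0.5}
    - {"dp":[0,0,0],"turn":[0,0,0],"fingers":0.5}
    - {"dp":[0,0,0],"turn":[0,0,0],"fingers":0.5}

```text
clock: 8.83
eef_pos: [646.8, 275.9, 239.9]
tcp_rot: [-3.141, -0.003, -2.909]
contact_force: [-0.0, 0.2, -1.3]
opening: 0.5
grasp_force: 0.0
```

play_rows:
  rows:
    - {"dp":[-0.08,0,0.6],"turn":[0,0,0],"fingers":0.5}
    - {"dp":[0,0,0.7],"turn":[0,0,0],"fingers":0.5}
    - {"dp":[0,0,0.45],"turn":[0,0,0],"fingers":0.5}
    - {"dp":[0,0,0],"turn":[0,0,0],"fingers":0.9}
    - {"dp":[0,0,0],"turn":[0,0,0],"fingers":0.9}
  force: 25

```text
clock: 9.25
eef_pos: [648.8, 275.7, 170.1]
tcp_rot: [-3.14, -0.005, -2.908]
contact_force: [-3.9, -0.6, -18.6]
opening: 0.273
grasp_force: 30.1
```

play_rows:
  rows:
    - {"dp":[0,0,0],"turn":[0,0,0],"fingers":0.9}
    - {"dp":[0,0,0],"turn":[0,0,0],"fingers":0.9}
    - {"dp":[0,0,0],"turn":[0,0,0],"fingers":0.9}
    - {"dp":[0,0,0],"turn":[0,0,0],"fingers":0.9}

```text
clock: 9.58
eef_pos: [648.7, 275.7, 170.1]
tcp_rot: [-3.14, -0.006, -2.909]
contact_force: [-3.1, -4.2, -18.2]
opening: 0.272
grasp_force: 30.3
```

Run:
```python
import numpy as np
t=np.linspace(1.792,0.06,16);R=145.7
x=R*np.cos(t);z=R*np.sin(t)
for a,b in zip(np.diff(x)/40,-np.diff(z)/40): print(round(a,3),0,round(b,3))
```

```text
0.415 0 -0.068
0.42 0 -0.02
0.419 0 0.028
0.413 0 0.076
0.402 0 0.124
0.385 0 0.169
0.363 0 0.212
0.336 0 0.253
0.305 0 0.29
0.269 0 0.323
0.23 0 0.352
0.188 0 0.376
0.144 0 0.395
0.097 0 0.409
0.049 0 0.417
```

play_rows:
  rows:
    - {"dp":[0.415,0,-0.068],"turn":[0,0,0],"fingers":0.9}
    - {"dp":[0.42,0,-0.02],"turn":[0,0,0],"fingers":0.9}
    - {"dp":[0.419,0,0.028],"turn":[0,0,0],"fingers":0.9}
    - {"dp":[0.413,0,0.076],"turn":[0,0,0],"fingers":0.9}
    - {"dp":[0.402,0,0.124],"turn":[0,0,0],"fingers":0.9}

```text
clock: 10.0
eef_pos: [572.7, 257.7, 169.4]
tcp_rot: [-3.141, 0.007, -2.909]
contact_force: [4.0, -6.4, 3.6]
opening: 0.274
grasp_force: 31.4
```

play_rows:
  rows:
    - {"dp":[0,0,0],"turn":[0,0,0],"fingers":0.9}
    - {"dp":[0,0,0],"turn":[0,0,0],"fingers":0.9}

```text
clock: 10.17
eef_pos: [571.3, 257.4, 169.0]
tcp_rot: [-3.141, 0.004, -2.908]
contact_force: [-0.4, -6.8, 1.3]
opening: 0.278
grasp_force: 31.4
```

play_rows:
  rows:
    - {"dp":[0.385,0,0.169],"turn":[0,0,0],"fingers":0.9}
    - {"dp":[0.363,0,0.212],"turn":[0,0,0],"fingers":0.9}
    - {"dp":[0.336,0,0.253],"turn":[0,0,0],"fingers":0.9}
    - {"dp":[0.305,0,0.29],"turn":[0,0,0],"fingers":0.9}
    - {"dp":[0.269,0,0.323],"turn":[0,0,0],"fingers":0.9}

```text
clock: 10.58
eef_pos: [506.2, 241.9, 119.2]
tcp_rot: [-3.141, 0.003, -2.908]
contact_force: [-4.5, -9.8, 7.9]
opening: 0.272
grasp_force: 35.3
```

play_rows:
  rows:
    - {"dp":[0.23,0,0.352],"turn":[0,0,0],"fingers":0.9}
    - {"dp":[0.188,0,0.376],"turn":[0,0,0],"fingers":0.9}
    - {"dp":[0.144,0,0.395],"turn":[0,0,0],"fingers":0.9}
    - {"dp":[0,0,0],"turn":[0,0,0],"fingers":0.9}
    - {"dp":[0,0,0],"turn":[0,0,0],"fingers":0.9}

```text
clock: 11.0
eef_pos: [482.8, 236.3, 72.0]
tcp_rot: [-3.14, -0.003, -2.908]
contact_force: [-7.8, -9.0, 1.3]
opening: 0.279
grasp_force: 36.5
```

play_rows:
  rows:
    - {"dp":[0.08,0,0.3],"turn":[0,0,0],"fingers":0.9}
    - {"dp":[0.05,0,0.3],"turn":[0,0,0],"fingers":0.9}
    - {"dp":[0.02,0,0.25],"turn":[0,0,0],"fingers":0.9}
    - {"dp":[0,0,0],"turn":[0,0,0],"fingers":0.9}
    - {"dp":[0,0,0],"turn":[0,0,0],"fingers":0.9}

```text
clock: 11.42
eef_pos: [477.3, 235.0, 38.0]
tcp_rot: [-3.14, -0.002, -2.908]
contact_force: [-5.7, -8.2, 0.2]
opening: 0.273
grasp_force: 37.8
```

play_rows:
  rows:
    - {"dp":[0,0,0],"turn":[0,0,0],"fingers":0.5}
    - {"dp":[0,0,0],"turn":[0,0,0],"fingers":0.5}
    - {"dp":[0,0,0],"turn":[0,0,0],"fingers":0.5}
    - {"dp":[0,0,-0.3],"turn":[0,0,0],"fingers":0.5}
    - {"dp":[0,0,-0.8],"turn":[0,0,0],"fingers":0.5}

```text
clock: 11.83
eef_pos: [476.6, 235.4, 79.9]
tcp_rot: [-3.141, -0.005, -2.909]
contact_force: [0.0, 0.5, -0.7]
opening: 0.501
grasp_force: 0.0
```

play_rows:
  rows:
    - {"dp":[0,0,-0.9],"turn":[0,0,0],"fingers":0.5}
    - {"dp":[0,0.6,-0.8],"turn":[0,0,0],"fingers":0.4}
    - {"dp":[0,0.9,0],"turn":[0,0,0],"fingers":0.3}
    - {"dp":[0,0.9,0],"turn":[0,0,0],"fingers":0.3}
    - {"dp":[0,0,0],"turn":[0,0,0],"fingers":0.3}

```text
clock: 12.25
eef_pos: [456.4, 335.3, 152.2]
tcp_rot: [3.138, 0.005, -2.907]
contact_force: [-0.0, -0.2, 0.7]
opening: 0.701
grasp_force: 0.0
```

play_rows:
  rows:
    - {"dp":[0,0,0],"turn":[0,0,0],"fingers":0.3}
    - {"dp":[0,0,0],"turn":[0,0,0],"fingers":0.3}

```text
clock: 12.42
eef_pos: [456.2, 329.6, 150.1]
tcp_rot: [3.142, 0.001, -2.908]
contact_force: [0.4, -0.9, 0.5]
opening: 0.705
grasp_force: 0.0
```

Run:
```python
from h import *
import pickle
f=grab('wrist','w8.png');pickle.dump(f,open('w8.pkl','wb'))
s=r.sense();print(s['eef_pos'],s['tcp_rot'],s['opening'],s['clock'])
uv=proj(f,[498.1,370.6,84])[0];ub=proj(f,[498.1,370.6,50])[0];print('pred top',uv,'bottom',ub)
g=cv2.cvtColor(f['pixels'],cv2.COLOR_RGB2GRAY);u,v=np.round(uv).astype(int)
print(g[v-30:v+31:3,u-36:u+37:3])
# leaf hole check
a=.232;e=np.array([np.cos(a),np.sin(a),0]);print('leafhole',proj(f,np.array([564.9,256.4,0])-50*e+[0,0,58]))
```

```text
[456.24806339 329.03234719 149.77430967] [-3.14145670e+00  2.18326063e-04 -2.90866864e+00] 0.6992454196430666 12.4667
pred top [363.60275939 323.80959709] bottom [358.42142821 299.36371311]
[[104 106 200 199 197 135  91  84  90  99  97  99 102  97 169 203 199 200
  170 173 174 176 176 111  90]
 [103 105 200 199 194 172  80  88  92  99 101 103 105  99 105 201 199 198
  173 174 175 156 158  83  90]
 [105 116 201 198 196 129  92  94  96 101 101 104  97  84  92 191 199 184
  172 174 164  69  83 174 174]
 [105 187 200 198 198 100  90  89  94  98 102 106  82  97  92 130 198 168
  173 176 139  73  83 148 174]
 [106 199 199 197 200  98  82  87  95 100 101  99 101 103 102 100 198 170
  173 174 117  75  77  99 173]
 [111 200 196 198 201 134  78  87  91  99 106 105 105 108  99 100 184 170
  172 173  91  74  72  78 175]
 [157 199 196 199 200 166  89  85  92 110 115 111 112 114 113 100 139 171
  173 173  88  71  70  80 127]
 [199 200 197 200 198 192 101  86 112 109 112 145 145 111 111 114 115 172
  173 173  73  70  69  74  77]
 [198 197 198 200 198 194 103 105 111 169 172 172 171 169 154 113 115 
[... 634 characters left out ...]
  173  86  55  45  37  33  30]
 [200 200 197 197 196 199 199 199 201 196 198 197 198 164 167 169 171 173
  159  84  47  39  37  31  23]
 [200 198 196 182 121 123 199 198 199 196 198 195 194 166 170 170 172 174
   79  83  45  37  33  33  25]
 [200 198 196 118  84  87 160 200 198 200 198 196 168 166 170 172 174 177
   77  79  67  32  29  29  22]
 [200 197 197 192 117 121 199 202 196 200 196 198 165 168 171 174 175 159
   80  78  75  27  31  24  26]
 [198 196 195 194 201 199 199 199 198 199 196 193 167 170 172 175 177 151
   80  77  76  27  23  22  22]
 [199 163 111 115 114 197 200 198 200 198 196 168 168 170 172 174 176  69
   78  76  80  61  29  30  28]]
leafhole [[188.14752613 290.38370248]]
```

```bash
cat >> h.py <<'E'
def knob(f,uv,z):
    g=cv2.cvtColor(f['pixels'],cv2.COLOR_RGB2GRAY);u,v=np.round(uv).astype(int)
    m=((g>150)&(g<185)).astype(np.uint8);w=np.zeros_like(m);w[v-25:v+26,u-30:u+31]=1
    n,l,s,c=cv2.connectedComponentsWithStats(m*w,connectivity=4);k=l[v,u];return c[k],s[k],plane(f,[c[k]],z)[0]
E
python3 - <<'E'
from h import *
import pickle
f=pickle.load(open('w8.pkl','rb'));k=knob(f,(362,325),84);print(k)
a=-2.909;x=np.array([np.cos(a),np.sin(a)]);y=np.array([x[1],-x[0]]);D=k[2][:2]-[456.25,329.0];print(D@x/40,D@y/40)
E
```

```text
(array([361.81538462, 324.57846154]), array([351, 315,  22,  20, 325], dtype=int32), array([498.9571695 , 369.58737118,  84.        ]))
-1.2728147085236654 0.741259643296936
```

play_rows:
  rows:
    - {"dp":[-0.64,0.37,0.2],"turn":[0,0,0],"fingers":0.3}
    - {"dp":[-0.633,0.371,0.3],"turn":[0,0,0],"fingers":0.3}
    - {"dp":[0,0,0.5],"turn":[0,0,0],"fingers":0.3}
    - {"dp":[0,0,0],"turn":[0,0,0],"fingers":0.3}
    - {"dp":[0,0,0],"turn":[0,0,0],"fingers":0.3}

```text
clock: 12.88
eef_pos: [498.1, 368.2, 108.2]
tcp_rot: [-3.14, -0.004, -2.91]
contact_force: [-0.4, 0.3, -0.4]
opening: 0.704
grasp_force: 0.0
```

play_rows:
  rows:
    - {"dp":[0,0,0],"turn":[0,0,0],"fingers":0.3}
    - {"dp":[0,0,0],"turn":[0,0,0],"fingers":0.3}
    - {"dp":[0,0,0],"turn":[0,0,0],"fingers":0.3}

```text
clock: 13.13
eef_pos: [499.1, 369.9, 110.5]
tcp_rot: [3.141, 0.001, -2.909]
contact_force: [-0.9, 0.4, -0.1]
opening: 0.7
grasp_force: 0.0
```

Run:
```python
from h import *
import pickle
f=grab('wrist','w9.png');pickle.dump(f,open('w9.pkl','wb'))
s=r.sense();print(s['eef_pos'],s['tcp_rot'],s['opening'],s['clock'])
uv=proj(f,[499,369.6,84])[0];k=knob(f,uv,84);print(uv,k)
x=np.array([np.cos(-2.909),np.sin(-2.909)]);y=np.array([x[1],-x[0]]);D=k[2][:2]-s['eef_pos'][:2];print('mm tool',D@x,D@y)
```

```text
[499.13026394 370.03439019 110.4086005 ] [ 3.14112439e+00  1.23706858e-03 -2.90892463e+00] 0.7007235207902267 13.1833
[318.41666963 281.97713069] (array([320.00763359, 279.32061069]), array([305, 272,  28,  11, 131], dtype=int32), array([497.3187479 , 370.05470457,  84.        ]))
mm tool 1.7580531534207386 0.4373238617080481
```

play_rows:
  rows:
    - {"dp":[0,0.005,0.5],"turn":[0,0,0],"fingers":0.3}
    - {"dp":[0,0,0.5],"turn":[0,0,0],"fingers":0.3}
    - {"dp":[0,0,0.42],"turn":[0,0,0],"fingers":0.3}
    - {"dp":[0,0,0],"turn":[0,0,0],"fingers":0.5}
    - {"dp":[0,0,0],"turn":[0,0,0],"fingers":0.95}
  force: 70

```text
clock: 13.6
eef_pos: [498.4, 370.0, 52.4]
tcp_rot: [-3.141, -0.001, -2.909]
contact_force: [-0.1, 1.0, 0.2]
opening: 0.424
grasp_force: 0.0
```

play_rows:
  rows:
    - {"dp":[0,0,0],"turn":[0,0,0],"fingers":0.95}
    - {"dp":[0,0,0],"turn":[0,0,0],"fingers":0.95}
    - {"dp":[0,0,0],"turn":[0,0,0],"fingers":0.95}
    - {"dp":[0,0,0],"turn":[0,0,0],"fingers":0.95}
    - {"dp":[0,0,0],"turn":[0,0,0],"fingers":0.95}

```text
clock: 14.02
eef_pos: [499.5, 370.7, 53.9]
tcp_rot: [3.141, 0.002, -2.909]
contact_force: [-0.4, -2.0, 7.3]
opening: 0.235
grasp_force: 68.5
```

play_rows:
  rows:
    - {"dp":[0,0,-0.3],"turn":[0,0,0],"fingers":0.95}
    - {"dp":[0,0,-0.45],"turn":[0,0,0],"fingers":0.95}
    - {"dp":[0,0,-0.45],"turn":[0,0,0],"fingers":0.95}
    - {"dp":[0,0,-0.45],"turn":[0,0,0],"fingers":0.95}
    - {"dp":[0,0,-0.35],"turn":[0,0,0],"fingers":0.95}

```text
clock: 14.43
eef_pos: [499.3, 370.8, 135.1]
tcp_rot: [3.141, 0.002, -2.909]
contact_force: [1.4, -0.7, -0.8]
opening: 0.238
grasp_force: 68.5
```

play_rows:
  rows:
    - {"dp":[0.06,-0.6,0],"turn":[0,0,0],"fingers":0.95}
    - {"dp":[0.06,-0.7,0],"turn":[0,0,0],"fingers":0.95}
    - {"dp":[0.06,-0.7,0],"turn":[0,0,0],"fingers":0.95}
    - {"dp":[0.06,-0.7,0],"turn":[0,0,0],"fingers":0.95}
    - {"dp":[0.04,-0.465,0],"turn":[0,0,0],"fingers":0.95}

```text
clock: 14.85
eef_pos: [517.3, 242.6, 133.6]
tcp_rot: [-3.141, 0.001, -2.909]
contact_force: [-0.1, -1.4, -0.7]
opening: 0.237
grasp_force: 68.6
```

play_rows:
  rows:
    - {"dp":[0,0,0.15],"turn":[0,0,0],"fingers":0.95}
    - {"dp":[0,0,0],"turn":[0,0,0],"fingers":0.95}
    - {"dp":[0,0,0],"turn":[0,0,0],"fingers":0.95}
    - {"dp":[0,0,0],"turn":[0,0,0],"fingers":0.95}
    - {"dp":[0,0,0],"turn":[0,0,0],"fingers":0.95}

```text
clock: 15.27
eef_pos: [517.2, 245.6, 126.7]
tcp_rot: [3.141, 0.0, -2.908]
contact_force: [0.4, -0.5, -0.2]
opening: 0.238
grasp_force: 68.7
```

Run:
```python
from h import *
import pickle
f=grab('wrist','wa.png');pickle.dump(f,open('wa.pkl','wb'))
s=r.sense();p=s['eef_pos'];print(p,s['tcp_rot'],s['opening'],s['grasp_force'],s['clock'])
x=np.array([np.cos(-2.909),np.sin(-2.909),0]);q=p+.7*x
print('tip',proj(f,q-[0,0,50.9]),'shoulder bottom',proj(f,q-[0,0,8.9]),'knob top',proj(f,q+[0,0,30.1]))
b=np.array([516.9,244.7,0]);c=b-.5*x+[0,0,58];print('leafhole',proj(f,[c,c+6*x,c-6*x]))
y=np.array([x[1],-x[0],0]);print('to bush tool',(b-q)@x,(b-q)@y)
c=proj(f,c)[0].round().astype(int);g=cv2.cvtColor(f['pixels'],cv2.COLOR_RGB2GRAY)
print(c);print(g[c[1]-30:c[1]+52:2,c[0]-36:c[0]+37:3])
```

```text
[517.1576397  245.47282339 126.70226729] [ 3.14140329e+00  3.84534099e-04 -2.90761196e+00] 0.23585926349176203 68.68204236030579 15.3167
tip [[318.80483051 262.81791705]] shoulder bottom [[318.69771519 297.16022359]] knob top [[318.54226709 347.2271224 ]]
leafhole [[317.74631049 253.02018409]
 [317.75257607 244.13346628]
 [317.74022781 261.75397399]]
to bush tool -0.2711613389215379 -0.6926266059260351
[318 253]
[[ 89  89  91 ...  89  90  89]
 [ 88  87  89 ...  93  94  92]
 [127 128 127 ... 128 128 131]
 ...
 [161 161 160 ... 160 161 161]
 [160 160 160 ... 121 161 160]
 [160 161 162 ... 115 160 160]]
```

Run:
```python
from h import *
import pickle
f=pickle.load(open('wa.pkl','rb'));g=cv2.cvtColor(f['pixels'],cv2.COLOR_RGB2GRAY)
for v in range(236,304,2): print(v,' '.join('%3d'%q for q in g[v,294:346:2]))
```

```text
236 177 177 175 173 176 177 175 177 178 178 178 177 178 178 177 179 177 180 180 180 179 177 177 178 180 181
238 178 177 175 172 175 177 174 178 179 178 177 177 178 177 175 178 175 179 179 180 179 177 177 178 178 181
240 179 178 175 172 175 177 174 176 179 177 176 177 178 178 176 179 176 179 180 180 180 177 176 177 180 180
242 177 176 177 173 174 176 175 176 179 177 176 178 177 178 175 179 177 179 179 181 179 178 177 179 179 181
244 178 177 176 173 174 175 173 176 177 177 157 135 140 145 166 178 177 179 179 182 180 177 178 178 180 180
246 178 178 177 173 176 176 174 176 159 119 145 153 150 146 129 124 177 180 180 181 179 177 176 178 179 181
248 178 176 176 173 175 177 174 168 146 145 152 154 154 146 134 125 129 180 179 181 179 177 177 177 180 180
250 178 177 176 173 176 176 174 141 158 168 156 154 153 145 146 163 135 163 179 179 180 177 177 177 179 181
252 177 178 177 172 175 175 173 144 155 161 174 175 174 173 165 156 120 133 180 180 179 177 177 177 179 180
254 177 177 177 173 174 177 173 161 159 170 159 156 159 156 159 150 117 147 180 181 180 176 176 178 179 181
256 177 177 178 173 
[... 1871 characters left out ...]
  89  86  76  92  86  81  89  84  97 159 165 143 176
292 115  75 162  94  66  69  76  76  79  83  73  86  87  89  86  77  91  88  85  88  85  77  89 150 137 118
294  42  38 136  62  82  68  76  76  80  83  73  84  87  90  88  76  89  89  87  86  88  69  82  94 134  52
296  45  26  62  67  80  70  77  77  80  84  71  85  88  90  86  85  91  90  87  83  86  70  85  81  94  49
298  42  24  84  68  81  71  77  78  80  84  74  85  87  90  86  85  90  90  87  82  85  72  82  78  59  50
300  43  25  87  67  80  73  78  79  83  85  75  86  90  91  88  84  88  91  86  74  87  75  84  77  73  42
302  44  30  79  66  80  75  79  81  82  82  77  86  89  91  84  87  90  89  87  75  90  78  79  81  75  44
```

Run:
```python
from h import *
import pickle
f=pickle.load(open('wa.pkl','rb'));p=np.array([517.16,245.47,126.7]);x=np.array([np.cos(-2.909),np.sin(-2.909),0])
for o in(-.5,0.2,.7,1.2,2): print(o,proj(f,[p+(o+12)*x-[0,0,8.9],p+(o+12)*x-[0,0,3.9],p+(o+11)*x+[0,0,30.1]])[:,1].round(1))
```

```text
-0.5 [276.5 281.2 324.6]
0.2 [275.1 279.8 322.9]
0.7 [274.2 278.8 321.7]
1.2 [273.2 277.8 320.5]
2 [271.6 276.2 318.6]
```

play_rows:
  rows:
    - {"dp":[0.012,-0.015,0.2],"turn":[0,0,0],"fingers":0.95}
    - {"dp":[0,0,0.25],"turn":[0,0,0],"fingers":0.95}
    - {"dp":[0,0,0.15],"turn":[0,0,0],"fingers":0.95}
    - {"dp":[0,0,0],"turn":[0,0,0],"fingers":0.95}
    - {"dp":[0,0,0],"turn":[0,0,0],"fingers":0.95}

```text
clock: 15.73
eef_pos: [516.8, 244.0, 101.7]
tcp_rot: [-3.142, -0.001, -2.909]
contact_force: [2.0, -0.0, -1.6]
opening: 0.237
grasp_force: 68.5
```

play_rows:
  rows:
    - {"dp":[0,0,0.08],"turn":[0,0,0],"fingers":0.95}
    - {"dp":[0,0,0],"turn":[0,0,0],"fingers":0.95}
    - {"dp":[0,0,0],"turn":[0,0,0],"fingers":0.95}

```text
clock: 15.98
eef_pos: [516.9, 243.9, 99.3]
tcp_rot: [3.142, 0.0, -2.909]
contact_force: [1.8, 1.8, -1.4]
opening: 0.238
grasp_force: 68.6
```

play_rows:
  rows:
    - {"dp":[-0.01,0.012,0.08],"turn":[0,0,0],"fingers":0.95}
    - {"dp":[0,0,0.08],"turn":[0,0,0],"fingers":0.95}
    - {"dp":[0,0,0.08],"turn":[0,0,0],"fingers":0.95}
    - {"dp":[0,0,0],"turn":[0,0,0],"fingers":0.95}
    - {"dp":[0,0,0],"turn":[0,0,0],"fingers":0.95}

```text
clock: 16.4
eef_pos: [516.9, 244.3, 89.4]
tcp_rot: [-3.141, -0.001, -2.909]
contact_force: [0.7, 0.2, -1.7]
opening: 0.237
grasp_force: 68.6
```

play_rows:
  rows:
    - {"dp":[0,0,0.12],"turn":[0,0,0],"fingers":0.95}
    - {"dp":[0,0,0.12],"turn":[0,0,0],"fingers":0.95}
    - {"dp":[0,0,0.12],"turn":[0,0,0],"fingers":0.95}
    - {"dp":[0,0,0.1],"turn":[0,0,0],"fingers":0.95}
    - {"dp":[0,0,0],"turn":[0,0,0],"fingers":0.95}

```text
clock: 16.82
eef_pos: [516.8, 244.3, 70.2]
tcp_rot: [-3.141, -0.001, -2.909]
contact_force: [0.2, 0.5, -2.7]
opening: 0.236
grasp_force: 68.6
```

play_rows:
  rows:
    - {"dp":[0,0,0.05],"turn":[0,0,0],"fingers":0.95}
    - {"dp":[0,0,0],"turn":[0,0,0],"fingers":0.95}
    - {"dp":[0,0,0],"turn":[0,0,0],"fingers":0.95}

```text
clock: 17.07
eef_pos: [517.0, 244.3, 69.2]
tcp_rot: [-3.142, -0.0, -2.909]
contact_force: [-0.2, 0.2, -1.2]
opening: 0.237
grasp_force: 68.6
```

play_rows:
  rows:
    - {"dp":[0,0,0.08],"turn":[0,0,0],"fingers":0.95}
    - {"dp":[0,0,0.05],"turn":[0,0,0],"fingers":0.95}
    - {"dp":[0,0,0.04],"turn":[0,0,0],"fingers":0.95}
    - {"dp":[0,0,0],"turn":[0,0,0],"fingers":0.95}
    - {"dp":[0,0,0],"turn":[0,0,0],"fingers":0.95}
  force: 100

```text
clock: 17.48
eef_pos: [517.0, 244.4, 62.5]
tcp_rot: [3.142, -0.0, -2.909]
contact_force: [-2.0, -0.7, 3.7]
opening: 0.227
grasp_force: 97.7
```

play_rows:
  rows:
    - {"dp":[0,0,0.03],"turn":[0,0,0],"fingers":0.95}
    - {"dp":[0,0,0.03],"turn":[0,0,0],"fingers":0.95}
    - {"dp":[0,0,0],"turn":[0,0,0],"fingers":0.95}
    - {"dp":[0,0,0],"turn":[0,0,0],"fingers":0.95}
    - {"dp":[0,0,0],"turn":[0,0,0],"fingers":0.95}

```text
clock: 17.9
eef_pos: [517.0, 244.4, 61.0]
tcp_rot: [3.142, -0.0, -2.909]
contact_force: [-5.4, -0.5, 14.3]
opening: 0.23
grasp_force: 99.9
```

play_rows:
  rows:
    - {"dp":[-0.003,0,0.02],"turn":[0,0,0],"fingers":0.95}
    - {"dp":[0,0,0],"turn":[0,0,0],"fingers":0.95}
    - {"dp":[0,0,0],"turn":[0,0,0],"fingers":0.95}
    - {"dp":[0,0,0],"turn":[0,0,0],"fingers":0.95}
    - {"dp":[0,0,0],"turn":[0,0,0],"fingers":0.95}

```text
clock: 18.32
eef_pos: [517.1, 244.5, 60.8]
tcp_rot: [3.142, -0.0, -2.909]
contact_force: [-8.4, -2.6, 22.8]
opening: 0.228
grasp_force: 100.5
```

Run:
```python
from h import *
import pickle
f=grab('wrist');s=r.sense();print(s['eef_pos'],s['tcp_rot'],s['contact_force'],s['clock'])
g=cv2.cvtColor(f['pixels'],cv2.COLOR_RGB2GRAY)
# knob top/shoulder edges, leaf position: column profile through u=319 and free-end tip of tongue (r=159,top z=52)
a=.232;e=np.array([np.cos(a),np.sin(a),0]);H=np.array([564.9,256.4,0])+54*e+[0,0,47]
for t in(0,.03,.06): print(t,proj(f,H-159*np.cos(t)*e+[0,0,159*np.sin(t)+5]))
print(list(zip(range(120,200,2),g[120:200:2,319])))
p=s['eef_pos'];x=-e
for o in(-.6,0,.7): print('shoulder',o,proj(f,[p+(o+12)*x-[0,0,3.9]])[0,1])
print(list(zip(range(262,300,2),g[262:300:2,319])))
```

```text
[517.07556721 244.44245949  60.83668244] [ 3.14152496e+00 -1.67443557e-04 -2.90875758e+00] [-7.41394291 -1.75479423 22.75089054] 18.3667
0 [[320.5127601 182.0869251]]
0.03 [[320.54861869 184.27065392]]
0.06 [[320.58573252 186.94388617]]
[(120, np.uint8(168)), (122, np.uint8(167)), (124, np.uint8(168)), (126, np.uint8(167)), (128, np.uint8(168)), (130, np.uint8(166)), (132, np.uint8(166)), (134, np.uint8(167)), (136, np.uint8(166)), (138, np.uint8(165)), (140, np.uint8(166)), (142, np.uint8(166)), (144, np.uint8(167)), (146, np.uint8(166)), (148, np.uint8(166)), (150, np.uint8(166)), (152, np.uint8(167)), (154, np.uint8(166)), (156, np.uint8(166)), (158, np.uint8(166)), (160, np.uint8(166)), (162, np.uint8(165)), (164, np.uint8(166)), (166, np.uint8(164)), (168, np.uint8(165)), (170, np.uint8(165)), (172, np.uint8(165)), (174, np.uint8(165)), (176, np.uint8(165)), (178, np.uint8(165)), (180, np.uint8(176)), (182, np.uint8(186)), (184, np.uint8(201)), (186, np.uint8(194)), (188, np.uint8(188)), (190, np.uint8(185)), (192, np.uint8(187)), (194, np.uint8(191)), (196, np.uint8(191)), (198, np.uint8(189))]
shoulder -0.6 281.5081377881917
shoulder 0 280.3063955902534
shoulder 0.7 278.9005759276333
[(262, np.uint8(182)), (264, np.uint8(182)), (266, np.uint8(182)), (268, np.uint8(183)), (270, np.uint8(162)), (272, np.uint8(183)), (274, np.uint8(184)), (276, np.uint8(153)), (278, np.uint8(161)), (280, np.uint8(167)), (282, np.uint8(121)), (284, np.uint8(88)), (286, np.uint8(89)), (288, np.uint8(90)), (290, np.uint8(88)), (292, np.uint8(91)), (294, np.uint8(91)), (296, np.uint8(89)), (298, np.uint8(90))]
```

The pin is hard against the stop at its design height: TCP z is 60.8 mm, pressing with about 23 N. The tongue tip matches a fully shut leaf, so I'm handing it in.

```bash
python3 -c "
from rig import r
print(r.sign_off()); print(r.sense()['contact_force'])"
```

```text
the job is handed in; nothing more can be done
None
the job is handed in; nothing more can be done
```

The job is handed in, though the hand-in gave no verdict back. By my readings the plate sits flush on both pins, the leaf is shut, and the locating pin is held down at full depth with about 23 N, gripper still on the knob.

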